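# Loosen the left-hand wing knob of the wide-wheel bench grinder

## Robot

A 6-joint arm with a two-finger parallel gripper is mounted at the origin on a cart in front of the work surface, level with it; the furniture and walls round the work are solid. World frame = base frame: x ahead of the robot, y to its left, z up, the work surface at z = 0. Lengths are in m, angles in rad, forces in N, time in s.
With the tool pointing down it reaches from about 0.4 to 0.825 m from the base axis. Payload 7 kg.
Tool frame: the origin (TCP) lies at the very end of the fingers, on their centre line; the grasp point (between the pads) lies 19 mm behind it; z points along the fingers, y is the line along which they close (so a half turn about z gives the same grasp; the last joint's range is limited). The gripper opens to 88 mm and grips with 3 to 60 N. Pads are 19 mm wide; open, the fingers measure 130 mm over their backs; the gripper's body (78 mm by 193 mm) begins 47 mm behind the grasp point.
Start: joints at [-1.003, 0.359, 0.012, 0, -1.224, -0.288], TCP at [0.186, -0.649, 0.201] pointing down, gripper open.
Joint ranges: [-3.07, 3.07], [-1.43, 2.12], [-1.02, 1.25], [-3.03, 1.67], [-3.05, -0], [-3.03, 3.03]. Speed limits (rad/s): [2.39, 2.39, 3.01, 3.14, 3.14, 3.14].

## Interface

Orientations are given as a unit quaternion [x, y, z, w].
In Python, from plant import arm, grab_frame gives the robot as it stands.
- The arm moves only by the tool drive_tool, never from a script. Its argument "commands" is a list of rows, each an object with "offset": the shift along the tool's x, y, z in mm, a list of three; "spin": the turn about the tool's z in degrees. In form: [{"offset": [x, y, z], "spin": spin}, ...]. A call has 1 to 8 rows; each row is the pose to reach, as a shift and turn from the pose commanded when the call began, along the tool's axes at that moment; what a row does not reach only later rows make up. A row lasts 1/10 s, in which the tool goes at most 50 mm and 8.59 degrees, less where a joint would pass 70% of its speed; a pose out of reach is approached as far as the arm can. A call with a gripper value outside its range is refused whole. "claw" is the closure, from 0 (fully open) to 1 (shut), set as the call begins (left out, the last holds). The fingers move at their own pace and stop on an object; "force" is the grip in N (left out, the last holds). Time passes only in rows, so rows that repeat a pose let the fingers close. It gives the time, the measured TCP pose, the force, the opening and the grip force at its end, in the units of the state.
- arm.get_state(): the state, without advancing time (a new reading comes with each control period).
- grab_frame(name): name is "scene" or "side" or "wrist"; returns a dict with "frame" (480x640x3 uint8, blue, green, red), "intrinsics" (3x3 intrinsics, pixels), "view" (4x4, takes a point from world to camera coordinates); the wrist camera has in their place "T_tool_cam" (4x4, takes a point from camera to tool coordinates, whose origin is the TCP and whose axes are the flange's). Camera axes: x right, y up, looking along -z (the intrinsics and any distortion apply to the point x, -y, -z); pixel columns grow to the right and rows downward; lengths in m; the calibration is good to about 2 mm. The wrist camera is an equidistant fisheye: a pixel r from the principal point sees the ray r / f radians off the axis. A picture is of the moment at which its call begins: read the wrist's pose just before it. There is no depth.
- arm.hand_in(): hands the job in; it is judged then, once.
The state is a dict: "clock": time; "q": joint angles; "qd": joint speeds; "joint_torque": joint torques, N m; "tcp_pos": TCP position; "tool_rot": TCP orientation; "force": force on the tool from outside, world axes, zero at the start; "wrist_torque": the same for the moment, N m; "width": finger opening in m; "grasp_force": force on a finger pad.
Only numpy, scipy, OpenCV 4.12 (cv2) and the standard library are available. Lean on these libraries where they do the work, as an engineer would, in place of code of your own. Each camera call takes 0.05 s, during which the arm holds its last target. There are 200 camera calls.

## Task

The grinding wheel on the grinder with the wide wheel is to be changed. Its wing knob has a left-hand thread, so loosen it by turning it clockwise, seen from above, about a quarter of a turn, then let go of it. Do not turn it the other way, which would tighten it, and leave the knob of the grinder with the small wheel as it is.

Things in the scene. Friction and masses are not known exactly. Their poses are not given: they have to be found in the camera images.
- wide_grinder_grip (a point): Grip point of the knob to loosen: a dark steel wing knob in the middle of a flat 126 mm wheel nearly as wide as its grinder (wheel's upper face at height 78 mm). The wing is an upright bar 46 mm long, 10 mm thick, from 90 to 124 mm above the counter. Point: on the upright spindle axis, 112 mm above the counter. Turns with the knob: x along the bar, y across its flat faces, z up.
- wide_grinder_knob (a joint): Angle of that knob, rad: 0 at the start (tight), grows clockwise seen from above, which loosens it; 1.57 is a quarter turn; negative is tighter. Takes about 0.25 N m all the way, stays where left, does not rise; stops at -0.5 and 3.0. The wheel does not turn with it. Under the wing: hub 26 mm across at heights 82 to 90 mm, flange 42 mm across at 78 to 82 mm.
- small_grinder_grip (a point): The same point on the equal knob of the other grinder, alike but for its wheel of only 72 mm. Both are fixed on the counter side by side, either one on the left: round grey housing 140 mm across, 60 mm high, with a switch pod on one side. Not to be turned.
- small_grinder_knob (a joint): Angle of the other grinder's wing knob in rad, 0 at the start, counted likewise; to stay there.

How it is judged:
At the end, for the whole second after the job is handed in: The wing knob of the grinder with the wide wheel stands 60 to 120 degrees clockwise (1.05 to 2.1 rad) from where it was and is at rest; the knob of the grinder with the small wheel is within 10 degrees of where it was (value of joint wide_grinder_knob between 1.05 and 2.1 rad and velocity of joint wide_grinder_knob between -0.05 and 0.05 rad/s and value of joint small_grinder_knob between -0.17 and 0.17 rad); the robot touches nothing.
It fails at once if the knob of the wide wheel turned anticlockwise (tightened) by more than 12 degrees (value of joint wide_grinder_knob below -0.21 rad).
It fails at once if the knob of the small wheel turned by more than 10 degrees (value of joint small_grinder_knob above 0.175 rad or value of joint small_grinder_knob below -0.175 rad).
It also fails if it takes over 40 s, if anything falls off the work surface, if the arm or the gripper's body presses on something with over 40 N, if the wrist force passes 120 N, or if a joint passes its speed limit or range.

## Working session

There is one attempt and no reset: what is moved stays moved. The work goes in short steps, Python scripts to look and compute and a tool call to move; the robot and the scene stay as the last step left them, time stands still between calls to the robot, and variables do not carry over. Pictures are saved under pics/ and viewed, at most 10 in all, crops included, and the job is handed in when it is done.

Besides the shell and the picture viewer there is one more tool, called after "Call:" in YAML: its name, and indented under it one key for each argument. drive_tool: Moves the arm, as the interface text tells. Its arguments: {"type":"object","properties":{"commands":{"type":"array","items":{"type":"object","properties":{"offset":{"type":"array","items":{"type":"number"}},"spin":{"type":"number"}}}},"claw":{"type":"number"},"force":{"type":"number"}},"required":["commands"]}

```bash
mkdir -p pics; python3 - <<'E'
from plant import arm, grab_frame
import cv2,json,pickle
s=arm.get_state();print(s['clock'],s['tcp_pos'],s['tool_rot'],s['width'])
d={}
for n in('scene','side'):
    f=grab_frame(n);d[n]=f;cv2.imwrite(f'pics/{n}0.png',f['frame'])
    print(n,f['intrinsics'],f['view'],[k for k in f])
pickle.dump(d,open('d0.pkl','wb'))
E
```

```text
0.0 [ 0.1862469  -0.64826144  0.19995555] [-1.39408933e-01  9.90234581e-01  7.69319709e-04 -1.80412309e-04] 0.08742179955213507
scene [[617.06641701   0.         324.85225879]
 [  0.         617.06641701 238.60012008]
 [  0.           0.           1.        ]] [[ 0.71666589 -0.69705195 -0.02255192 -0.41248302]
 [ 0.44133598  0.42824188  0.7885629  -0.27938048]
 [-0.54001163 -0.5750891   0.61454045 -0.6997548 ]
 [ 0.          0.          0.          1.        ]] ['frame', 'intrinsics', 'view']
side [[551.81262142   0.         314.90620849]
 [  0.         551.81262142 246.22577007]
 [  0.           0.           1.        ]] [[-0.99838306 -0.05600078  0.00975628  0.53432229]
 [ 0.04572047 -0.68910944  0.72321354 -0.13785489]
 [-0.03377738  0.7224902   0.69055557 -0.88169357]
 [ 0.          0.          0.          1.        ]] ['frame', 'intrinsics', 'view']
```

View pics/scene0.png

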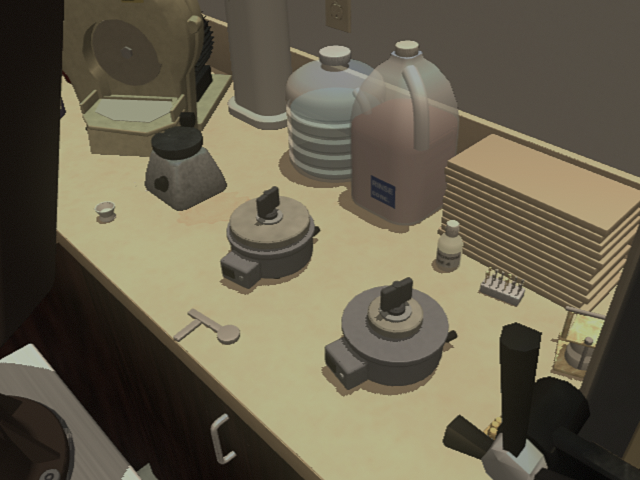

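View pics/side0.png

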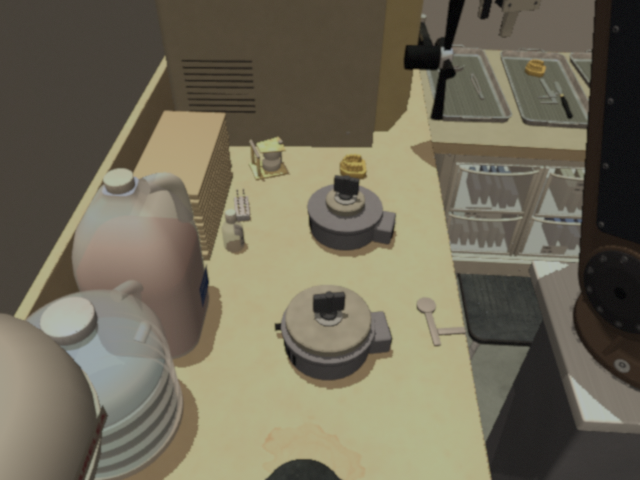

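Scene: the wide-wheel grinder's wing is at about (268,203) and the small one's at (397,295). Side: the wide one is at (329,302) and the small one at (346,187). I'll enlarge the wide knob in both views.

```bash
cat > h.py <<'E'
import numpy as np,cv2,pickle
d=pickle.load(open('d0.pkl','rb'))
F=np.diag([1,-1,-1.])
def P(n): f=d[n]; return f['intrinsics']@F@f['view'][:3]
def tri(a,b):
    X=cv2.triangulatePoints(P('scene'),P('side'),np.array(a,float),np.array(b,float));X=X[:3,0]/X[3,0]
    r=[np.round(proj(n,X)-p,1) for n,p in(('scene',a),('side',b))]
    return X,r
def proj(n,X): u=P(n)@np.r_[X,1]; return u[:2]/u[2]
def onplane(n,p,z):
    M=P(n); H=np.c_[M[:,0],M[:,1],M[:,2]*z+M[:,3]]; x=np.linalg.solve(H,[*p,1]); return x[:2]/x[2]
E
python3 - <<'E'
from h import *
print('wide',tri((268,203),(329,302)));print('small',tri((397,295),(346,187)))
a=d['scene']['frame'][180:230,240:300];b=d['side']['frame'][280:330,300:360]
cv2.imwrite('pics/crop.png',np.hstack([cv2.resize(x,(400,333),interpolation=cv2.INTER_NEAREST) for x in(a,b)]))
E
```

```text
wide (array([0.51331053, 0.05823835, 0.10435338]), [array([-0.2,  0.1]), array([-0.3, -0.2])])
small (array([ 0.49468743, -0.21504253,  0.10239129]), [array([-1.3,  0.9]), array([-1.1, -0.8])])
```

View pics/crop.png

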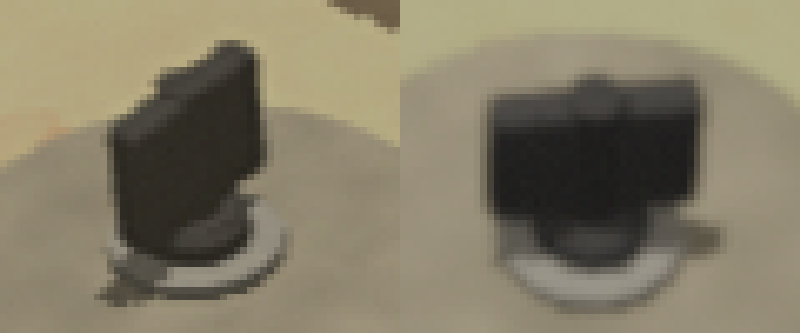

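The left crop shows the wing's top from about (258.8,198.8) at the near end to (275.7,187.2) at the far end. The right crop (side view) shows its ends at (313.8,296.2) and (344.6,293.8).

```bash
python3 - <<'E'
from h import *
a,ra=tri((258.8,198.8),(344.6,293.8));b,rb=tri((275.7,187.2),(313.8,296.2))
print(a,b,ra,rb,np.linalg.norm(a-b),(a+b)/2,np.degrees(np.arctan2(*(b-a)[1::-1])))
for n,p,q in(('scene',(258.8,198.8),(275.7,187.2)),('side',(344.6,293.8),(313.8,296.2))):
    A,B=onplane(n,p,.124),onplane(n,q,.124);print(n,A,B,(A+B)/2,np.degrees(np.arctan2(*(B-A)[::-1])),np.linalg.norm(B-A))
from plant import arm
from scipy.spatial.transform import Rotation as R
s=arm.get_state();Rm=R.from_quat(s['tool_rot']).as_matrix();print(Rm.round(3))
t=np.r_[((a+b)/2)[:2],.2];print('offset mm',Rm.T@(t-s['tcp_pos'])*1000)
E
```

```text
[0.49353998 0.05588953 0.12213764] [0.53474456 0.06319947 0.12087185] [array([-1.1,  0.6]), array([-1.4, -0.9])] [array([-0.2,  0.1]), array([-0.3, -0.2])] 0.04186711658081773 [0.51414227 0.0595445  0.12150474] 10.059951583467644
scene [0.49404764 0.05364669] [0.53220333 0.05941529] [0.51312549 0.05653099] 8.597211068812488 0.03858929563019362
side [0.49158518 0.05904047] [0.53422274 0.06623539] [0.51290396 0.06263793] 9.57819454527287 0.04324036475685093
[[-0.961 -0.276 -0.001]
 [-0.276  0.961  0.001]
 [ 0.     0.001 -1.   ]]
offset mm [-510.57329081  589.83538801    0.80044653]
```

```bash
python3 - <<'E'
from h import *
for X in([.186,-.648,.2],[.186,-.648,.35],[.186,-.648,.3],[.3,-.4,.3],[.35,-.3,.2]):print(X,[proj(n,np.array(X)).round() for n in('scene','side')])
print('box base',onplane('side',(375,146),0),onplane('side',(180,120),0),'jug edge',onplane('side',(195,352),0),onplane('scene',(405,222),0),onplane('scene',(352,195),0))
E
```

```text
[0.186, -0.648, 0.2] [array([665., 881.]), array([490.,  37.])]
[0.186, -0.648, 0.35] [array([803., 816.]), array([507., -36.])]
[0.186, -0.648, 0.3] [array([745., 843.]), array([501., -10.])]
[0.3, -0.4, 0.3] [array([428., 351.]), array([462.,  37.])]
[0.35, -0.3, 0.2] [array([370., 338.]), array([430., 116.])]
box base [ 0.42599621 -0.50392906] [ 0.89440525 -0.58330248] jug edge [0.71469314 0.08271635] [ 0.73444274 -0.03697339] [0.731207   0.08775583]
```

```bash
python3 - <<'E'
from h import *
print(tri((515,455),(447,50)));print(tri((518,335),(438,112)))
print(tri((450,430),(412,57)))
E
```

```text
(array([ 0.30878311, -0.47699891,  0.24301353]), [array([-0.9,  0.6]), array([-0.4, -0.3])])
(array([ 0.37829479, -0.39336147,  0.20928727]), [array([-49.2,  33.8]), array([-26.7, -26.8])])
(array([ 0.34280583, -0.43107797,  0.22456917]), [array([ 33.9, -23.7]), array([17.7, 11.9])])
```

```bash
python3 - <<'E'
from h import *
for a in((518,335),(450,430)):
  for b in((412,57),(460,5),(438,112)): print(a,b,tri(a,b))
o=np.vstack([cv2.resize(d['scene']['frame'][300:480,400:640],(560,420)),])
o2=cv2.resize(d['side']['frame'][0:130,380:600],(560,330))
o=np.hstack([o[:,:],np.zeros((420,10,3),np.uint8)]);
c=np.zeros((420,1120,3),np.uint8);c[:,:560]=o[:,:560];c[:330,560:]=o2
cv2.imwrite('pics/c2.png',cv2.resize(c,(800,300)))
E
```

```text
(518, 335) (412, 57) (array([ 0.38854143, -0.4206266 ,  0.25830009]), [array([-7.2,  5.9]), array([-3.8, -3.6])])
(518, 335) (460, 5) (array([ 0.31132804, -0.4532666 ,  0.34195136]), [array([-8.4,  6.8]), array([-3.6, -3.4])])
(518, 335) (438, 112) (array([ 0.37829479, -0.39336147,  0.20928727]), [array([-49.2,  33.8]), array([-26.7, -26.8])])
(450, 430) (412, 57) (array([ 0.34280583, -0.43107797,  0.22456917]), [array([ 33.9, -23.7]), array([17.7, 11.9])])
(450, 430) (460, 5) (array([ 0.27415197, -0.46217324,  0.31728957]), [array([ 32.7, -22.2]), array([13.8,  9.3])])
(450, 430) (438, 112) (array([ 0.33245912, -0.40015965,  0.16111965]), [array([-11.8,   7.1]), array([-6.4, -4.7])])
```

View pics/c2.png

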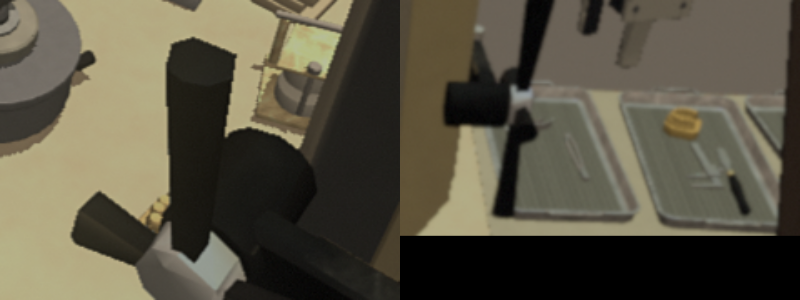

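The fixture on the right is a drill-press capstan, with its hub near (0.31,-0.48,0.24), and it stands on the direct path. I'll go round on the inside, first moving along tool y away from it.

Call:
drive_tool:
  commands:
    - {"offset": [0,30,0],"spin": 0}
    - {"offset": [0,75,0],"spin": 0}
    - {"offset": [0,120,0],"spin": 0}
    - {"offset": [0,165,0],"spin": 0}
    - {"offset": [0,205,0],"spin": 0}
    - {"offset": [0,237,0],"spin": 0}
    - {"offset": [0,237,0],"spin": 0}
  claw: 0

```text
clock: 0.8
tcp_pos: [0.1195, -0.4177, 0.2011]
tool_rot: [-0.14, 0.99, -0.0, 0.001]
force: [-0.0, -0.0, 1.3]
width: 0.0877
grasp_force: 0.0
```

Call:
drive_tool:
  commands:
    - {"offset": [0,0,0],"spin": -8.5}
    - {"offset": [0,0,0],"spin": -17}
    - {"offset": [0,0,0],"spin": -25.5}
    - {"offset": [0,0,0],"spin": -34}
    - {"offset": [0,0,0],"spin": -42.5}
    - {"offset": [0,0,0],"spin": -51}
    - {"offset": [0,0,0],"spin": -59.5}
    - {"offset": [0,0,0],"spin": -68}

```text
clock: 1.6
tcp_pos: [0.121, -0.4212, 0.2006]
tool_rot: [-0.672, 0.741, 0.0, 0.0]
force: [0.2, -0.9, -0.6]
width: 0.0876
grasp_force: 0.0
```

```bash
cat >> h.py <<'E'
from scipy.spatial.transform import Rotation as R
def off(*targets):
    from plant import arm
    s=arm.get_state();Rm=R.from_quat(s['tool_rot']).as_matrix()
    print(s['clock'],s['tcp_pos'],'yaw x',np.degrees(np.arctan2(Rm[1,0],Rm[0,0])),'down',Rm[2,2],'q6',s['q'][5],s['force'],s['width'])
    for t in targets: print(t,(Rm.T@(np.array(t)-s['tcp_pos'])*1000).round(1))
E
python3 -c "
from h import *
off((.26,-.32,.2),(.40,-.12,.2),(.5135,.0595,.2))"
```

```text
1.6 [ 0.12101444 -0.42117043  0.20060576] yaw x -95.62240441310912 down -0.9999998749922868 q6 0.7398978733946892 [ 0.2452666  -0.86931134 -0.62399654] 0.08755109325410922
(0.26, -0.32, 0.2) [-114.3 -128.4    0.6]
(0.4, -0.12, 0.2) [-327.1 -248.1    0.6]
(0.5135, 0.0595, 0.2) [-516.8 -343.5    0.7]
```

Call:
drive_tool:
  commands:
    - {"offset": [-29,-32,0],"spin": -8}
    - {"offset": [-57,-64,0],"spin": -16}
    - {"offset": [-86,-96,0],"spin": -24}
    - {"offset": [-114,-128,0],"spin": -30}
    - {"offset": [-156,-152,0],"spin": -37}
    - {"offset": [-198,-176,0],"spin": -44}
    - {"offset": [-240,-200,0],"spin": -51}
    - {"offset": [-282,-224,0],"spin": -58}

```text
clock: 2.4
tcp_pos: [0.3741, -0.1619, 0.201]
tool_rot: [0.946, -0.323, 0.0, -0.0]
force: [1.3, -0.9, 1.1]
width: 0.0876
grasp_force: 0.0
```

```bash
python3 -c "
from h import *
off((.475,.0595,.22),(.5135,.0595,.2))"
```

```text
2.4 [ 0.37410472 -0.16194637  0.20104888] yaw x -37.66579605851578 down -0.9999997958420919 q6 0.8320177630295641 [ 1.3199399  -0.86206871  1.13145561] 0.08757723231742301
(0.475, 0.0595, 0.22) [ -55.4 -237.   -18.9]
(0.5135, 0.0595, 0.2) [ -25.  -260.5    1.1]
```

Call:
drive_tool:
  commands:
    - {"offset": [-4,-37,0],"spin": -7}
    - {"offset": [-7,-74,0],"spin": -14}
    - {"offset": [-11,-111,0],"spin": -21}
    - {"offset": [-14,-148,0],"spin": -28}
    - {"offset": [-18,-185,0],"spin": -35}
    - {"offset": [-22,-225,0],"spin": -42}
    - {"offset": [-25,-260,0],"spin": -47}
    - {"offset": [-25,-260,0],"spin": -47}

```text
clock: 3.2
tcp_pos: [0.5155, 0.0595, 0.1999]
tool_rot: [0.997, 0.081, -0.0, 0.0]
force: [-0.3, -0.4, -0.6]
width: 0.0876
grasp_force: 0.0
```

```bash
python3 - <<'E'
from h import *
from plant import grab_frame
off((.5135,.0595,.2))
f=grab_frame('wrist');pickle.dump(f,open('w.pkl','wb'));cv2.imwrite('pics/w1.png',f['frame'])
print(f['intrinsics'],f['T_tool_cam'])
E
```

```text
3.2 [0.51554231 0.05953047 0.19988804] yaw x 9.340349426715823 down -0.9999996718406833 q6 1.2400219286408387 [-0.25039976 -0.38441632 -0.56362481] 0.08762255552499457
(0.5135, 0.0595, 0.2) [-2.  -0.3 -0.1]
[[371.64829954   0.         325.88522613]
 [  0.         371.64829954 236.43887124]
 [  0.           0.           1.        ]] [[ 8.89557146e-04  9.67550473e-01  2.52676255e-01  6.78310563e-02]
 [ 9.99999042e-01 -5.92695516e-04 -1.25098207e-03  6.32214040e-04]
 [-1.06062821e-03  2.52677126e-01 -9.67550074e-01 -1.84022920e-01]
 [ 0.00000000e+00  0.00000000e+00  0.00000000e+00  1.00000000e+00]]
```

View pics/w1.png

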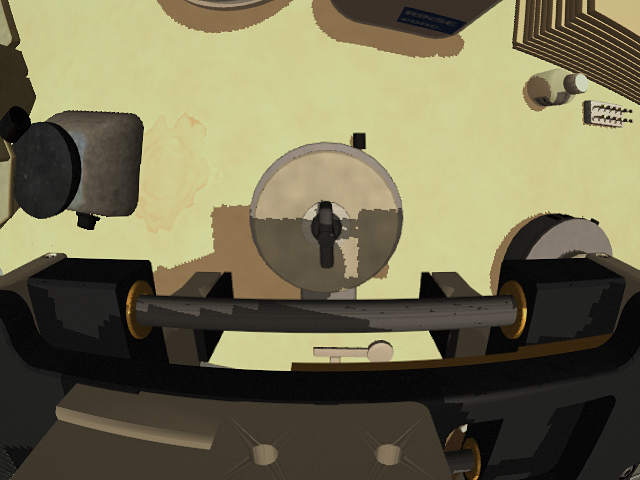

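The wrist view shows the wide wheel centred near (326,218). The wing runs almost straight up and down the picture, from about (325,203) to (327,266), between the fingers.

```bash
cat >> h.py <<'E'
def wray(f,p,z,s):
    K=f['intrinsics'];v=np.array([p[0]-K[0,2],p[1]-K[1,2]]);r=np.hypot(*v);th=r/K[0,0]
    c=np.r_[np.sin(th)*v[0]/r,-np.sin(th)*v[1]/r,-np.cos(th)]
    T=f['T_tool_cam'];Rm=R.from_quat(s['tool_rot']).as_matrix()
    o=Rm@T[:3,3]+s['tcp_pos'];dd=Rm@T[:3,:3]@c
    return o+dd*(z-o[2])/dd[2]
E
python3 - <<'E'
from h import *
from plant import arm
s=arm.get_state();f=pickle.load(open('w.pkl','rb'))
A,B=wray(f,(325,203),.124,s),wray(f,(327,264),.124,s)
print(A,B,(A+B)/2,np.linalg.norm(A-B),np.degrees(np.arctan2(*(A-B)[1::-1])))
for p in((250,218),(403,218),(326,142),(326,292)):print(wray(f,p,.078,s))
off((*((A+B)/2)[:2],.098))
E
```

```text
[0.53823024 0.06162529 0.124     ] [0.49353081 0.05291102 0.124     ] [0.51588053 0.05726815 0.124     ] 0.045540947861689045 11.031586261571183
[0.50796064 0.12149603 0.078     ]
[ 0.52879114 -0.0072345   0.078     ]
[0.58071038 0.06770835 0.078     ]
[0.45165612 0.04678016 0.078     ]
3.25 [0.51416637 0.05811013 0.19984186] yaw x 9.156165008907399 down -0.9999985347542037 q6 1.2383897528400116 [-0.32194161  0.12358883  1.26350045] 0.08743894985715157
(np.float64(0.5158805255487975), np.float64(0.05726815479513723), 0.098) [  1.7   1.1 101.8]
```

Call:
drive_tool:
  commands:
    - {"offset": [1,1,25],"spin": -1}
    - {"offset": [2,1,50],"spin": -1}
    - {"offset": [2,1,70],"spin": -1}
    - {"offset": [2,1,87],"spin": -1}
    - {"offset": [2,1,97],"spin": -1}
    - {"offset": [2,1,101],"spin": -1}
    - {"offset": [2,1,101],"spin": -1}

```text
clock: 3.95
tcp_pos: [0.5153, 0.0555, 0.0998]
tool_rot: [0.996, 0.087, -0.0, 0.0]
force: [0.4, -0.1, 0.5]
width: 0.0875
grasp_force: 0.0
```

Call:
drive_tool:
  commands:
    - {"offset": [0,0,0],"spin": 0}
    - {"offset": [0,0,0],"spin": 0}
    - {"offset": [0,0,0],"spin": 0}
    - {"offset": [0,0,0],"spin": 0}
    - {"offset": [0,0,0],"spin": 0}
    - {"offset": [0,0,0],"spin": 0}
    - {"offset": [0,0,0],"spin": 0}
    - {"offset": [0,0,0],"spin": 0}
  claw: 1
  force: 25

```text
clock: 4.75
tcp_pos: [0.5154, 0.0559, 0.0998]
tool_rot: [0.996, 0.087, -0.0, 0.0]
force: [1.8, -0.4, -0.1]
width: 0.0293
grasp_force: 0.0
```

Call:
drive_tool:
  commands:
    - {"offset": [0,0,0],"spin": 0}
    - {"offset": [0,0,0],"spin": 0}
    - {"offset": [0,0,0],"spin": 0}
    - {"offset": [0,0,0],"spin": 0}
    - {"offset": [0,0,0],"spin": 0}

```text
clock: 5.25
tcp_pos: [0.5154, 0.0559, 0.0999]
tool_rot: [0.996, 0.087, -0.0, 0.0]
force: [0.2, -0.7, 0.2]
width: 0.0001
grasp_force: 0.0
```

The gripper shut without meeting the bar, so I'll look before doing anything else.

```bash
python3 - <<'E'
from h import *
from plant import grab_frame
off((.516,.0575,.0))
im=[]
for n,(y,x) in(('scene',(120,170)),('side',(200,230))):
    f=grab_frame(n)['frame'];im.append(cv2.resize(f[y:y+180,x:x+200],(400,360)))
cv2.imwrite('pics/g1.png',np.hstack(im))
f=grab_frame('wrist');cv2.imwrite('pics/w2.png',f['frame'])
E
```

```text
5.25 [0.51543268 0.05588464 0.09985316] yaw x 10.030068862809523 down -0.9999999996260736 q6 1.258881167067302 [ 0.20626983 -0.72051132  0.20637723] 0.00014026426794950034
(0.516, 0.0575, 0.0) [ 0.8 -1.5 99.9]
```

View pics/g1.png

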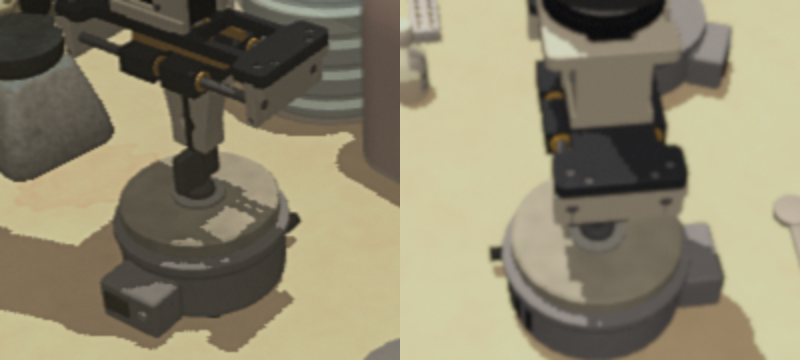

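```bash
python3 - <<'E'
from h import *
from plant import grab_frame
f=grab_frame('scene')['frame']
a=cv2.resize(f[160:230,230:310],(400,350),interpolation=cv2.INTER_CUBIC)
w=cv2.imread('pics/w2.png')[150:325,225:425]
cv2.imwrite('pics/g2.png',np.hstack([a,cv2.resize(w,(400,350),interpolation=cv2.INTER_CUBIC)]))
for z in(.0999,.124):print(proj('scene',np.array([.5154,.0559,z])))
E
```

```text
[270.00778518 205.56251924]
[268.7790697 192.4833128]
```

View pics/g2.png

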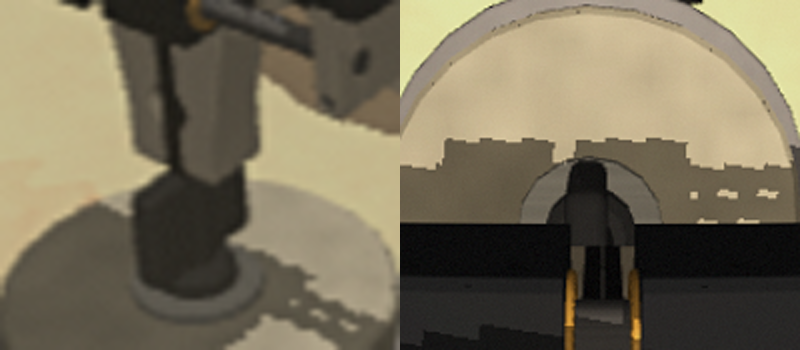

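The left view shows the fingertips shut at about the wing's top edge (row ~197). The wing is uncovered below them and hasn't turned. The true finger ends therefore sit about 25 mm higher than the reported TCP. I'll open, go down part of the way and check.

Call:
drive_tool:
  commands:
    - {"offset": [0,0,0],"spin": 0}
    - {"offset": [0,0,0],"spin": 0}
    - {"offset": [0,0,0],"spin": 0}
    - {"offset": [0,0,0],"spin": 0}
    - {"offset": [0,0,0],"spin": 0}
    - {"offset": [0,0,0],"spin": 0}
    - {"offset": [0,0,0],"spin": 0}
    - {"offset": [0,0,0],"spin": 0}
  claw: 0

```text
clock: 6.25
tcp_pos: [0.5154, 0.0559, 0.0999]
tool_rot: [0.996, 0.087, -0.0, -0.0]
force: [-0.1, 0.2, 0.3]
width: 0.0593
grasp_force: 0.0
```

Call:
drive_tool:
  commands:
    - {"offset": [0,0,0],"spin": 0}
    - {"offset": [0,0,0],"spin": 0}
    - {"offset": [0,-1,3],"spin": 0}
    - {"offset": [0,-1,6],"spin": 0}
    - {"offset": [0,-1,9],"spin": 0}
    - {"offset": [0,-1,12],"spin": 0}
    - {"offset": [0,-1,12],"spin": 0}

```text
clock: 6.95
tcp_pos: [0.5149, 0.0567, 0.0873]
tool_rot: [0.996, 0.087, -0.0, 0.0]
force: [-0.1, -0.2, -0.0]
width: 0.0876
grasp_force: 0.0
```

```bash
python3 - <<'E'
from h import *
from plant import grab_frame
off((.516,.0575,.08))
a=grab_frame('scene')['frame'][120:280,200:380]
b=grab_frame('side')['frame'][220:380,240:420]
cv2.imwrite('pics/g3.png',np.hstack([cv2.resize(x,(400,356),interpolation=cv2.INTER_CUBIC) for x in(a,b)]))
s=np.array([.5154,.0575,.0879]);t=np.radians(10);yd=np.array([np.sin(t),-np.cos(t),0])
for k in(-.05,.05):
  for z in(.088,.118):
    X=s+k*yd;X[2]=z;p=proj('scene',X);q=proj('side',X);print(k,z,(p-[200,120])*2.222,(q-[240,220])*2.222+[400,0])
E
```

```text
6.95 [0.51487838 0.05674239 0.08726199] yaw x 10.026304060517946 down -0.9999995008665599 q6 1.2569204826524454 [-0.1486682  -0.22476008 -0.04247436] 0.08760651893172904
(0.516, 0.0575, 0.08) [ 1.2 -0.6  7.3]
-0.05 0.088 [101.64530688 180.54237595] [603.99469895 259.05152804]
-0.05 0.118 [ 97.3135208  145.24368452] [605.5305557  228.73138219]
0.05 0.088 [211.86044384 227.03236954] [583.35126972 140.6515913 ]
0.05 0.118 [209.52564018 190.84728788] [584.2247124  109.98936776]
```

View pics/g3.png

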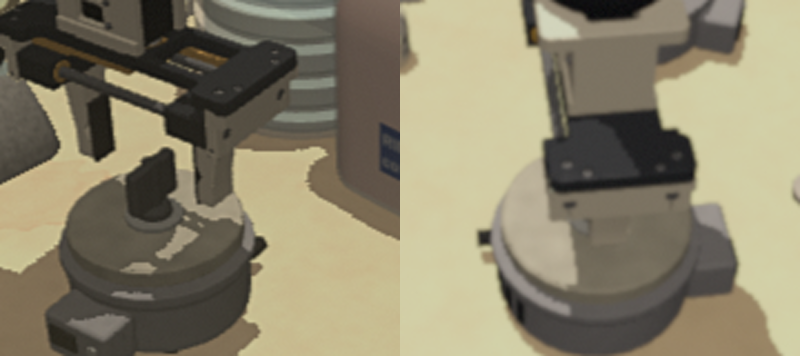

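In the left view the finger ends are at about (98,157) and (213,205), which puts them about 20 mm above the reported TCP height. They straddle the bar, so I'll go 12 mm lower and close.

Call:
drive_tool:
  commands:
    - {"offset": [1,0,4],"spin": 0}
    - {"offset": [1,0,8],"spin": 0}
    - {"offset": [1,0,12],"spin": 0}
    - {"offset": [1,0,12],"spin": 0}

```text
clock: 7.45
tcp_pos: [0.5158, 0.0569, 0.0751]
tool_rot: [0.996, 0.087, -0.001, 0.0]
force: [-0.1, 0.2, 0.4]
width: 0.0877
grasp_force: 0.0
```

Call:
drive_tool:
  commands:
    - {"offset": [0,0,0],"spin": 0}
    - {"offset": [0,0,0],"spin": 0}
    - {"offset": [0,0,0],"spin": 0}
    - {"offset": [0,0,0],"spin": 0}
    - {"offset": [0,0,0],"spin": 0}
    - {"offset": [0,0,0],"spin": 0}
    - {"offset": [0,0,0],"spin": 0}
    - {"offset": [0,0,0],"spin": 0}
  claw: 1
  force: 25

```text
clock: 8.25
tcp_pos: [0.5163, 0.0571, 0.0759]
tool_rot: [0.996, 0.087, 0.0, -0.0]
force: [1.1, 0.6, 0.7]
width: 0.0294
grasp_force: 0.0
```

Call:
drive_tool:
  commands:
    - {"offset": [0,0,0],"spin": 0}
    - {"offset": [0,0,0],"spin": 0}
    - {"offset": [0,0,0],"spin": 0}
    - {"offset": [0,0,0],"spin": 0}
    - {"offset": [0,0,0],"spin": 0}

```text
clock: 8.75
tcp_pos: [0.516, 0.0593, 0.0758]
tool_rot: [0.996, 0.088, 0.0, -0.002]
force: [-5.0, 11.2, 1.7]
width: 0.0099
grasp_force: 25.0
```

It holds the bar now (9.9 mm opening, 25 N). I'll shift 3 mm to take off the side load, then turn clockwise.

Call:
drive_tool:
  commands:
    - {"offset": [0,-3,0],"spin": 0}
    - {"offset": [0,-3,0],"spin": 3}
    - {"offset": [0,-3,0],"spin": 8}

```text
clock: 9.05
tcp_pos: [0.5159, 0.0593, 0.0759]
tool_rot: [1.0, 0.017, -0.0, 0.001]
force: [3.8, -5.4, -2.1]
width: 0.01
grasp_force: 25.0
```

Call:
drive_tool:
  commands:
    - {"offset": [0,1,0],"spin": 6}
    - {"offset": [0,1,0],"spin": 12}
    - {"offset": [0,1,0],"spin": 18}
    - {"offset": [0,1,0],"spin": 24}
    - {"offset": [0,1,0],"spin": 30}
    - {"offset": [0,1,0],"spin": 36}
    - {"offset": [0,1,0],"spin": 42}
    - {"offset": [0,1,0],"spin": 42}

```text
clock: 9.85
tcp_pos: [0.5152, 0.0576, 0.0758]
tool_rot: [0.939, -0.343, -0.0, 0.001]
force: [-0.1, -5.3, 1.5]
width: 0.0099
grasp_force: 25.0
```

Call:
drive_tool:
  commands:
    - {"offset": [0,0,0],"spin": 6}
    - {"offset": [0,0,0],"spin": 12}
    - {"offset": [0,0,0],"spin": 18}
    - {"offset": [0,0,0],"spin": 24}
    - {"offset": [0,0,0],"spin": 30}
    - {"offset": [0,0,0],"spin": 36}
    - {"offset": [0,0,0],"spin": 41}
    - {"offset": [0,0,0],"spin": 41}

```text
clock: 10.65
tcp_pos: [0.5137, 0.0567, 0.0758]
tool_rot: [0.759, -0.651, -0.0, 0.002]
force: [-5.9, -7.7, 7.0]
width: 0.0097
grasp_force: 25.0
```

```bash
python3 -c "
from h import *
off((.515,.0595,.08))"
```

```text
10.65 [0.51373422 0.05671936 0.07576949] yaw x -81.16080026078862 down -0.9999874740066742 q6 -0.33783151521252597 [-5.88105342 -7.69025178  6.96742226] 0.009665545755418177
(0.515, 0.0595, 0.08) [-2.5 -1.7 -4.2]
```

Turned about 91° with the grip held. I'll release, go straight up and check.

Call:
drive_tool:
  commands:
    - {"offset": [0,0,0],"spin": 0}
    - {"offset": [0,0,0],"spin": 0}
    - {"offset": [0,0,0],"spin": 0}
    - {"offset": [0,0,0],"spin": 0}
    - {"offset": [0,0,0],"spin": 0}
    - {"offset": [0,0,0],"spin": 0}
    - {"offset": [0,0,0],"spin": 0}
    - {"offset": [0,0,0],"spin": 0}
  claw: 0

```text
clock: 11.45
tcp_pos: [0.5158, 0.0591, 0.0759]
tool_rot: [0.761, -0.649, 0.0, -0.0]
force: [-0.6, -0.2, 0.7]
width: 0.0685
grasp_force: 0.0
```

Call:
drive_tool:
  commands:
    - {"offset": [0,0,-10],"spin": 0}
    - {"offset": [0,0,-25],"spin": 0}
    - {"offset": [0,0,-45],"spin": 0}
    - {"offset": [0,0,-70],"spin": 0}
    - {"offset": [0,0,-100],"spin": 0}
    - {"offset": [0,0,-120],"spin": 0}
    - {"offset": [0,0,-120],"spin": 0}
    - {"offset": [0,0,-120],"spin": 0}

```text
clock: 12.25
tcp_pos: [0.5158, 0.0591, 0.1967]
tool_rot: [0.761, -0.649, 0.0, -0.001]
force: [0.1, -0.1, -0.3]
width: 0.0876
grasp_force: 0.0
```

```bash
python3 - <<'E'
from h import *
from plant import grab_frame
off((.515,.0595,.2))
a=grab_frame('scene')['frame'][150:390,200:460]
b=grab_frame('side')['frame'][150:390,240:500]
cv2.imwrite('pics/g4.png',np.hstack([cv2.resize(x,(400,370),interpolation=cv2.INTER_CUBIC) for x in(a,b)]))
E
```

```text
12.25 [0.51581852 0.05914052 0.1966817 ] yaw x -80.97517042515916 down -0.9999987681045526 q6 -0.334742006488689 [ 0.14857892 -0.11228626 -0.28015973] 0.08759142760189087
(0.515, 0.0595, 0.2) [-0.5  0.7 -3.3]
```

View pics/g4.png

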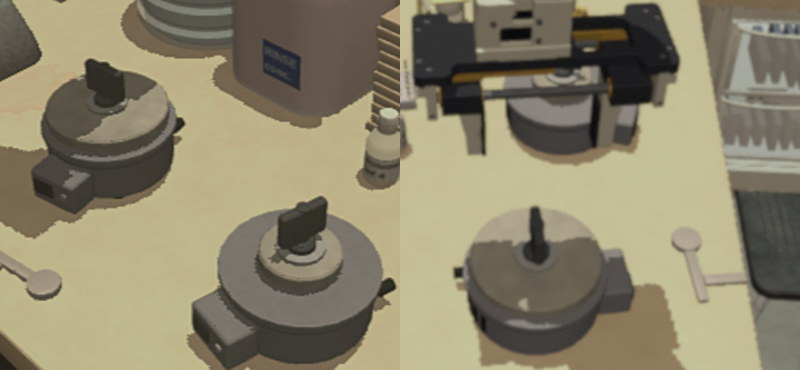

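The wide wheel's wing, at (105,80) left and (537,235) right, now stands a quarter turn from where it was. The small wheel's wing at (302,222) hasn't moved, and the robot is clear of everything.

```bash
python3 -c "
from plant import arm
print(arm.hand_in())"
```

```text
the job is handed in; nothing more can be done
None
```

I turned the wide-wheel grinder's wing knob about 91° clockwise (by the wrist angle) and let go of it, the small-wheel knob was left alone, and the job was handed in at about 12 s with no verdict returned.

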